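# Snap the sprung earth contact onto the pipe

### The arm

A 7-joint arm with a two-finger parallel gripper is mounted at the origin on the work surface. World frame = base frame: x ahead of the robot, y to its left, z up, the work surface at z = 0. Lengths are in m, angles in rad, forces in N, time in s.
With the tool pointing down it reaches from about 0.425 to 0.925 m from the base axis. Payload 6.8 kg.
Tool frame: the origin (TCP) lies on the mounting face of the last link; the fingertips stand 173 mm ahead of it and the grasp point (between the pads) lies 155 mm ahead of it; z points along the fingers, y is the line along which they close (so a half turn about z gives the same grasp; the last joint's range is limited). The gripper opens to 85 mm and grips with 20 to 120 N. Pads are 22 mm wide; open, the fingers measure 114 mm over their backs; the gripper's body (76 mm by 85 mm) begins 54 mm behind the grasp point. The pads swing forward as they close: fully open they stand 13 mm farther back than shut.
Start: joints at [1.163, 0.477, 0.022, 1.555, -0.011, 1.109, -0.083], TCP at [0.199, -0.645, 0.405] pointing down, gripper open.
Joint ranges: [-2.96, 2.96], [-0.34, 2.1], [-1.41, 1.46], [0.24, 2.44], [-1.37, 4.51], [0.17, 1.92], [-2.96, 2.96]. Speed limits (rad/s): [2.39, 2.39, 3.14, 3.14, 3.14, 3.14, 3.14].

### API

Orientations are given as a unit quaternion [w, x, y, z].
In Python, from station import bot gives the robot as it stands. The module is installed in compiled form; this text tells all that it offers.
- The arm moves only by the shell command python3 -m pendant 'ROWS' [FORCE]. ROWS is JSON, a list of rows, each a list of 5 numbers: the finger opening in m, from 0 to 0.0854, then the shift along the tool's x, y, z in m, then the turn about the tool's z in degrees. In form: [[jaw, x, y, z, yaw], ...]. A call has 1 to 12 rows; each row shifts and turns the commanded pose from where the row before left it, along the tool's axes as they then stand; what a row does not reach is not made up. A row lasts 1/12 s, in which the tool goes at most 41.7 mm and 7.16 degrees, less where a joint would pass 70% of its speed; a pose out of reach is approached as far as the arm can. A call with a gripper value outside its range is refused whole. The fingers move at their own pace and stop on an object; FORCE is the grip in N (left out, the last holds). Time passes only in rows, so rows that do not move let the fingers close. It gives the time, the measured TCP pose, the force, the opening and the grip force at its end, in the units of the state.
- bot.get_obs(): the state, without advancing time (a new reading comes with each control period).
- bot.read_camera(name): name is "side" or "top"; returns (picture, depth): 420x560x3 uint8, blue, green, red; 420x560 float32, m along the optical axis (not along the pixel's ray), 0 where there is no reading.
- bot.camera_model(name): a dict with "intrinsics" (3x3 intrinsics, pixels), "R" (3x3) and "t" (3): a world point X has camera coordinates R X + t. Camera axes: x right, y down, z forward; pixel columns grow to the right and rows downward; lengths in m; the calibration is good to about 2 mm. A picture is of the moment at which its call begins. camera_model takes no time and is no camera call.
- bot.hand_in(): hands the job in; it is judged then, once.
Trained networks look in the newest picture that a camera, given by its name, has taken for a name from the list of things; names that differ only in an ending like _2 or _b are one class to them, and where a whole thing is asked for, a point or a joint stands for the part that bears it (a point fixed in the world has none). Each returns a list of dicts, best first, with "score" (0 to 1); they miss things now and then, are a little off and sometimes report something else, mostly with a low value. They report only what shows in the picture. A call takes as long as a camera call.
- bot.boxes_of(name, camera): "at" ([column, row] in pixels, amid what is visible of it).
- bot.trace(name, camera): "mask" (420x560 bool, what is visible of it) and "at" ([column, row] in pixels, amid what is visible of it).
- bot.pinpoint(name, camera): "at" ([column, row] in pixels: a listed point, or the origin of a listed thing).
The state is a dict: "t": time; "q": joint angles; "joint_vel": joint speeds; "joint_torque": joint torques, N m; "eef_pos": TCP position; "tool_rot": TCP orientation; "contact_force": force on the tool from outside, world axes, zero at the start; "torque": the same for the moment, N m; "gripper_width": opening from 0.0 (shut) to 1.0 (fully open); "grasp_force": force on a finger pad.
Only numpy, scipy, OpenCV 4.12 (cv2) and the standard library are available. Lean on these libraries where they do the work, as an engineer would, in place of code of your own. Each camera call takes 0.05 s, during which the arm holds its last target. There are 200 camera calls.

### The job

Earth the pipe before welding: slide the copper contact along its guide until its two sprung jaws snap past the widest part of the pipe, so that it stays on by itself when let go. The slide may or may not be locked, and nothing shows which: try it, and if it will not move, throw the black-knobbed lock lever over to its other side and try again. Do not disturb the hammer, the brush and the yellow tin, and finish with nothing touched.

Things in the scene. Friction and masses are not known exactly. Their poses are not given: they have to be found in the camera images.
- grip (a point): Grip point on the red plate standing on the brass carriage: 16 mm thick along the travel (y of this point), 40 mm wide (x), from 52 mm below this point to 22 mm above. Pinch its broad faces from above; 60 mm is free before and behind it down to the jaws, 35 mm below this point. +y points along the travel, towards the pipe; z up. It moves with the carriage along +y, at most 73 mm.
- carriage (a joint): Travel of the carriage towards the pipe (m). 0 at rest; jaws meet the pipe near 0.034, its widest part passes their tips near 0.052; snapped on it reads about 0.070 (end of travel 0.073). Free, it slides against a return spring of 2 to 3 N and needs about 15 N to push the jaws over; the spring returns it to 0 unless the jaws hold. Locked, it moves 2 mm and stops dead.
- knob (a point): Centre of the lock lever's black knob, 20 mm in diameter, 24 mm long, on a thin stem out of a slot in the grey housing beside the slide (its top 54 mm above the table). The lever's level axis, parallel to the travel, lies 52 mm from this point down the stem, 50 mm above the table and 110 mm from the slide's centre line, on the +x side of grip. The knob swings across the travel.
- lever (a joint): Angle of the lock lever (rad): -0.6 fully towards the slide, +0.6 fully away from it, 0 upright. It is light and falls by its own weight to the side it leans to. One side locks the carriage, the other frees it; which one varies and cannot be seen. Throw it only with the carriage back at 0.
- pipe_top (a point): Centre of the top of the fixed upright steel pipe that the jaws go on, 48 mm in diameter, its top 128 mm above the table. It is 180 mm from the grip plate along the travel when the carriage is at rest (110 mm when snapped on).
- hammer_mid (a point): Chipping hammer lying on the table, about 0.25 m long along x of this point, bystander; the point is near the body's middle, 15 mm up.
- brush_mid (a point): Brush lying on the table, about 0.2 m long along x of this point, bystander; the point is near its middle.
- tin_mid (a point): Yellow tin, 66 mm in diameter, 90 mm tall, bystander; the point is its centre.

How it is judged:
By the outcome, as a careful person would: the job done as asked, in the order asked, and still so for the second after the job is handed in, with the robot touching nothing.
It also fails if it takes over 51 s, if anything falls off the work surface, if the arm or the gripper's body presses on something with over 40 N, if the wrist force passes 120 N, or if a joint passes its speed limit or range.

## Working session

There is one attempt and no reset: what is moved stays moved. The work goes in short steps, Python scripts to look and compute and a shell command to move; the robot and the scene stay as the last step left them, time stands still between calls to the robot, and variables do not carry over. Pictures are saved under pics/ and viewed, at most 10 in all, crops included, and the job is handed in when it is done.

```bash
mkdir -p pics
cat > h.py <<'E'
import numpy as np, cv2
from station import bot
def px2w(cam,at,depth=None,z=None):
    m=bot.camera_model(cam);K=np.array(m["intrinsics"]);R=np.array(m["R"]);t=np.array(m["t"])
    r=np.linalg.inv(K)@[at[0],at[1],1]
    o=-R.T@t; d=R.T@r
    s=(z-o[2])/d[2] if z is not None else depth
    return o+d*s
def dep(D,at):
    c,r=int(round(at[0])),int(round(at[1])); p=D[max(r-2,0):r+3,max(c-2,0):c+3]; p=p[p>0]
    return float(np.median(p)) if p.size else 0.
E
python3 - <<'E'
from h import *
np.set_printoptions(precision=4,suppress=True)
o=bot.get_obs();print(o["t"],o["eef_pos"],o["tool_rot"],o["gripper_width"])
ims=[]
for cam in("side","top"):
    im,D=bot.read_camera(cam)
    cv2.imwrite(f"pics/{cam}0.png",im)
    m=bot.camera_model(cam);print(cam,-np.array(m["R"]).T@m["t"])
    for n in("grip","knob","pipe_top","hammer_mid","brush_mid","tin_mid"):
        for k in bot.pinpoint(n,cam)[:2]:
            print(n,np.round(k["at"],1),round(k["score"],2),px2w(cam,k["at"],depth=dep(D,k["at"])))
E
```

```text
0.0 [ 0.1993 -0.6446  0.4037] [-0.0009  0.9888  0.1494 -0.0002] 0.9974668292380099
side [ 0.3098 -0.757   0.6733]
grip [271.  217.8] 0.89 [0.5165 0.0018 0.1036]
pipe_top [262.2 175.4] 0.7 [0.5364 0.1747 0.1256]
hammer_mid [283.3 293.9] 0.82 [ 0.499  -0.1754  0.0209]
brush_mid [295.6 335.7] 0.67 [ 0.492  -0.288   0.0187]
tin_mid [264.3 168.5] 0.89 [0.575  0.3054 0.073 ]
top [0.3869 0.0362 1.6225]
grip [274.2 228.3] 0.85 [0.517  0.0184 0.116 ]
grip [279.4 175. ] 0.34 [0.6697 0.0003 0.1025]
knob [279.3 178.8] 0.42 [0.6593 0.0008 0.0998]
pipe_top [209.7 218.3] 0.8 [0.5473 0.1964 0.1288]
hammer_mid [337.4 230. ] 0.92 [ 0.516  -0.1691  0.0262]
brush_mid [383.2 236.2] 0.78 [ 0.4953 -0.3048  0.0206]
brush_mid [276.5 227.8] 0.49 [0.5178 0.0121 0.1212]
tin_mid [161. 213.] 0.98 [0.5692 0.3384 0.091 ]
```

View pics/side0.png

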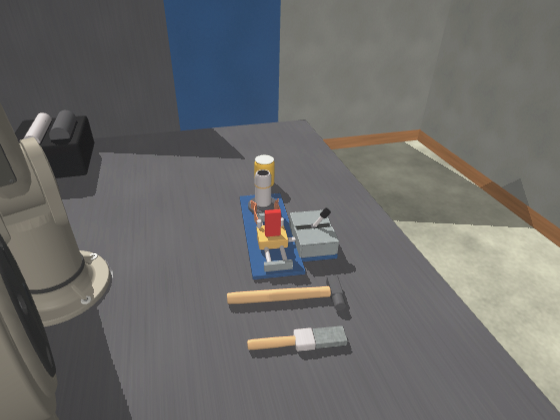

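View pics/top0.png

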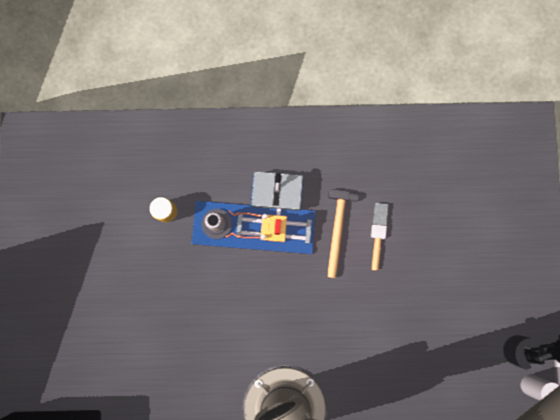

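Side: the knob is at about (325,213), leaning away from the slide (+x). The red plate is at (272,222) and the pipe behind it at (263,177). Top: the plate is at (277,227) and the pipe top at (213,220). The travel runs leftwards, tilted a few degrees. Next I'll measure these geometrically.

Run:
```python
from h import *
np.set_printoptions(precision=4,suppress=True)
def cloud(cam,mask,D):
    m=bot.camera_model(cam);K=np.array(m["intrinsics"]);R=np.array(m["R"]);t=np.array(m["t"])
    r,c=np.nonzero(mask&(D>0)); d=D[r,c]
    return ((np.linalg.inv(K)@np.stack([c,r,np.ones(len(c))])*d).T-t)@R
for cam in("top","side"):
    im,D=bot.read_camera(cam); h=cv2.cvtColor(im,cv2.COLOR_BGR2HSV).astype(int)
    P=np.zeros(D.shape+(3,)); P=cloud(cam,np.ones_like(D,bool)&(D>0),D)
    ok=D>0; H=h[ok]
    roi=(P[:,0]>.40)&(P[:,0]<.78)&(P[:,1]>-.13)&(P[:,1]<.29)
    blue=roi&(H[:,0]>100)&(H[:,0]<128)&(H[:,1]>120)&(P[:,2]<.04)
    red=roi&((H[:,0]<6)|(H[:,0]>174))&(H[:,1]>150)&(P[:,2]>.085)
    pipe=roi&(P[:,2]>.115)&(P[:,2]<.14)&(P[:,1]>.12)
    knob=roi&(P[:,0]>.59)&(P[:,2]>.065)
    for n,k in(("blue",blue),("red",red),("pipe",pipe),("knob",knob)):
        q=P[k]
        if len(q): print(cam,n,len(q),"med",np.median(q,0),"p2",np.percentile(q,2,axis=0),"p98",np.percentile(q,98,axis=0))
        if n=="blue": print(cv2.minAreaRect((q[:,:2]*1000).astype(np.float32)))
        if n in("knob","red") and len(q)<40: print(q)
```

```text
top blue 2630 med [0.5222 0.0871 0.0128] p2 [ 0.4594 -0.0944  0.0052] p98 [0.6037 0.2533 0.0207]
((531.348876953125, 78.703125), (360.7400207519531, 129.09310913085938), 83.99763488769531)
top red 65 med [0.52   0.0104 0.1205] p2 [0.5042 0.002  0.1097] p98 [0.5397 0.0164 0.1261]
top pipe 228 med [0.5418 0.1893 0.1284] p2 [0.5209 0.1683 0.1184] p98 [0.5623 0.2104 0.137 ]
top knob 85 med [0.6584 0.0072 0.0989] p2 [ 0.6328 -0.0014  0.0653] p98 [0.6754 0.0158 0.1099]
side blue 1335 med [ 0.4846 -0.0063  0.0098] p2 [ 0.4525 -0.1038  0.0048] p98 [0.6445 0.2476 0.0123]
((575.2407836914062, 71.75629425048828), (361.38348388671875, 221.96517944335938), 84.06883239746094)
side red 218 med [0.5208 0.002  0.1072] p2 [ 0.502  -0.0026  0.0858] p98 [0.539  0.0128 0.1193]
side pipe 144 med [0.5385 0.1777 0.125 ] p2 [0.5186 0.1645 0.1159] p98 [0.5593 0.2031 0.1288]
side knob 101 med [ 0.6555 -0.0006  0.0933] p2 [ 0.6395 -0.0066  0.0668] p98 [0.6722 0.0095 0.1049]
```

```bash
python3 -m pendant '[[0.06,0,0,0,5.8],[0.06,0,0,0,5.8],[0.06,0,0,0,5.8],[0.06,0,0,0,5.8],[0.06,0.012,-0.033,0,0],[0.06,0.012,-0.033,0,0],[0.06,0.012,-0.033,0,0],[0.06,0.012,-0.033,0,0],[0.06,0.012,-0.033,0,0],[0.06,0.012,-0.033,0,0],[0.06,0.012,-0.033,0,0],[0.06,0.012,-0.033,0,0]]' 40
python3 -m pendant '[[0.06,0.012,-0.033,0,0],[0.06,0.012,-0.033,0,0],[0.06,0.012,-0.033,0,0],[0.06,0.012,-0.033,0,0],[0.06,0.012,-0.033,0,0],[0.06,0.012,-0.033,0,0],[0.06,0.012,-0.033,0,0],[0.06,0.012,-0.033,0,0],[0.06,0.012,-0.033,0,0],[0.06,0.012,-0.033,0.02,0],[0.06,0.012,-0.025,0.02,0],[0.06,0,0,0,0]]'
cat > w.py <<'E'
from h import *
import sys
from scipy.spatial.transform import Rotation as Ro
np.set_printoptions(precision=4,suppress=True)
def delta(tx,ty,tz,yaw=-6):
    o=bot.get_obs();q=np.array(o["tool_rot"]);R=Ro.from_quat(q[[1,2,3,0]]).as_matrix();e=np.array(o["eef_pos"])
    a=np.degrees(np.arctan2(R[1,0],R[0,0]))
    print("t",o["t"],"tcp",e,"yaw",a,"turn",a-yaw,"F",np.array(o["contact_force"]),"w",o["gripper_width"],"tool delta",R.T@(np.array([tx,ty,tz])-e))
if __name__=="__main__": delta(*map(float,sys.argv[1:]))
E
python3 w.py 0.522 0.010 0.255
```

```text
t: 1.8
eef_pos: [0.323, -0.3908, 0.405]
tool_rot: [0.0, 0.999, -0.053, 0.0]
contact_force: [0.2, 0.1, 0.6]
gripper_width: 0.703
grasp_force: 0.0
t: 2.8
eef_pos: [0.4921, -0.0476, 0.3622]
tool_rot: [-0.002, 0.999, -0.048, -0.001]
contact_force: [0.4, 0.1, -0.0]
gripper_width: 0.701
grasp_force: 0.0
t 2.8 tcp [ 0.4921 -0.0476  0.3622] yaw -5.558373005136215 turn 0.4416269948637854 F [ 0.376   0.0907 -0.0019] w 0.7012069910930245 tool delta [ 0.0244 -0.0599  0.1073]
```

```bash
python3 -m pendant '[[0.06,0.012,-0.03,0.016,0.4],[0.06,0.012,-0.03,0.018,0],[0.06,0,0,0.018,0],[0.06,0,0,0,0]]'
python3 - <<'E'
from w import *
delta(.522,.01,.255)
for cam in("side","top"):
    im,D=bot.read_camera(cam); print(cam,[(np.round(k["at"],1),round(k["score"],2),px2w(cam,k["at"],z=.102)) for k in bot.pinpoint("grip",cam)[:2]])
    if cam=="side": cv2.imwrite("pics/s1.png",cv2.resize(im[130:310,180:400],None,fx=3,fy=3))
E
```

```text
t: 3.13
eef_pos: [0.5207, 0.0051, 0.31]
tool_rot: [-0.0, 0.999, -0.054, -0.003]
contact_force: [-0.8, 0.3, -0.1]
gripper_width: 0.701
grasp_force: 0.0
t 3.1333 tcp [0.5207 0.0051 0.31  ] yaw -6.238486931797843 turn -0.2384869317978433 F [-0.7588  0.3199 -0.0685] w 0.7012497191578435 tool delta [ 0.0011 -0.0051  0.0549]
side [(array([272.9, 216.2]), 0.91, array([0.5234, 0.0094, 0.102 ]))]
top [(array([274.3, 225.7]), 0.76, array([0.5256, 0.0178, 0.102 ]))]
```

View pics/s1.png

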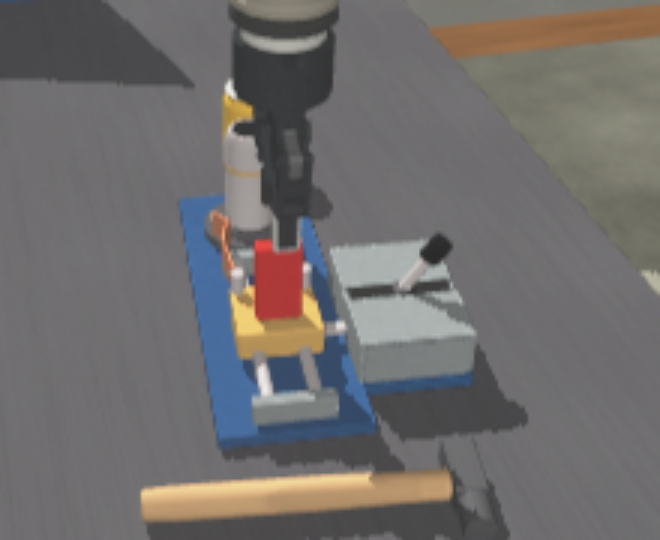

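The fingers stand over the red plate (crop 280,280), and the lever leans away from the slide with its knob at (436,247). I'll go down and pinch.

```bash
python3 -m pendant '[[0.06,0.001,-0.005,0.015,0],[0.06,0,0,0.02,0],[0.06,0,0,0.02,0],[0.06,0,0,0,0],[0.03,0,0,0,0],[0.03,0,0,0,0],[0.01,0,0,0,0],[0.01,0,0,0,0],[0.01,0,0,0,0],[0.01,0,0,0,0]]' 60
python3 w.py .522 .01 .255
```

```text
t: 4.17
eef_pos: [0.5238, 0.0105, 0.2596]
tool_rot: [-0.001, 0.998, -0.055, 0.002]
contact_force: [-1.2, 4.9, 5.3]
gripper_width: 0.177
grasp_force: 59.4
t 4.1667 tcp [0.5238 0.0105 0.2596] yaw -6.28826159335832 turn -0.28826159335832013 F [-1.1737  4.9215  5.2564] w 0.17700156340501919 tool delta [-0.0017  0.0007  0.0046]
```

```bash
python3 -m pendant '[[0.01,0,-0.002,0,0],[0.01,0,-0.002,0,0],[0.01,0,-0.002,0,0],[0.01,0,0,0,0]]'; python3 w.py .522 .01 .255
```

```text
t: 4.5
eef_pos: [0.5242, 0.0134, 0.2596]
tool_rot: [0.001, 0.998, -0.056, 0.001]
contact_force: [-1.6, -4.6, 8.6]
gripper_width: 0.18
grasp_force: 60.1
t 4.5 tcp [0.5242 0.0134 0.2596] yaw -6.4323112922249885 turn -0.43231129222498854 F [-1.6161 -4.5567  8.5766] w 0.17991305490404663 tool delta [-0.0018  0.0036  0.0046]
```

```bash
python3 -m pendant '[[0.01,0,-0.002,0,0],[0.01,0,-0.002,0,0],[0.01,0,0,0,0]]'; python3 w.py .522 .01 .255
```

```text
t: 4.75
eef_pos: [0.5244, 0.0144, 0.2596]
tool_rot: [0.003, 0.998, -0.057, 0.001]
contact_force: [-4.2, -13.7, 11.7]
gripper_width: 0.178
grasp_force: 60.9
t 4.75 tcp [0.5244 0.0144 0.2596] yaw -6.587189975012774 turn -0.587189975012774 F [ -4.1887 -13.6901  11.6972] w 0.177840160281175 tool delta [-0.0019  0.0046  0.0046]
```

```bash
python3 -m pendant '[[0.01,0,-0.002,0,0],[0.01,0,-0.002,0,0],[0.01,0,0,0,0]]'; python3 w.py .522 .01 .255
```

```text
t: 5.0
eef_pos: [0.5247, 0.0154, 0.2596]
tool_rot: [0.005, 0.998, -0.059, 0.0]
contact_force: [-4.7, -23.7, 15.3]
gripper_width: 0.177
grasp_force: 62.8
t 5.0 tcp [0.5247 0.0154 0.2596] yaw -6.7504120811079265 turn -0.7504120811079265 F [ -4.6875 -23.7029  15.2508] w 0.17687347063605874 tool delta [-0.002   0.0056  0.0046]
```

Only 4 mm of tool travel under 24 N means it is locked. I'll return the carriage to 0, release and rise.

```bash
python3 -m pendant '[[0.01,0,0.004,0,0],[0.01,0,0.004,0,0],[0.01,0,0.004,0,0],[0.01,0,0.002,0,0],[0.01,0,0,0,0],[0.05,0,0,0,0],[0.05,0,0,0,0],[0.05,0,0,0,0],[0.05,0,0,-0.02,0],[0.05,0,0,-0.02,0],[0.03,0,0,-0.02,0],[0.0,0,0,0,0]]'
python3 - <<'E'
from w import *
delta(.705,-.004,.315)
for cam in("side","top"):
    im,D=bot.read_camera(cam)
    print(cam,[(np.round(k["at"],1),round(k["score"],2),px2w(cam,k["at"],z=.094)) for k in bot.pinpoint("knob",cam)[:2]])
    if cam=="side":
        for z in(.088,.1): print("view knob (325,212.5)",px2w(cam,(325,212.5),z=z))
E
```

```text
t: 6.0
eef_pos: [0.5243, 0.0085, 0.3214]
tool_rot: [-0.0, 0.998, -0.056, 0.003]
contact_force: [1.4, 0.5, 0.1]
gripper_width: 0.311
grasp_force: 0.0
t 6.0 tcp [0.5243 0.0085 0.3214] yaw -6.471503167223765 turn -0.47150316722376484 F [1.417  0.4528 0.0721] w 0.31117806293553424 tool delta [ 0.1809 -0.0079  0.0075]
side []
view knob (325,212.5) [0.665  0.0114 0.088 ]
view knob (325,212.5) [ 0.6577 -0.0044  0.1   ]
top [(array([278.9, 177.3]), 0.53, array([0.6647, 0.0017, 0.094 ])), (array([212. , 221.5]), 0.36, array([0.5418, 0.1937, 0.094 ]))]
```

```bash
python3 -m pendant '[[0,0.025,-0.001,0,-0.4],[0,0.025,-0.001,0,0],[0,0.025,-0.001,0,0],[0,0.025,-0.001,0,0],[0,0.025,-0.001,0,0],[0,0.025,-0.001,0,0],[0,0.025,-0.001,0,0],[0,0.008,0,0,0],[0,0,0,0,0]]' 60
python3 w.py .707 -.003 .25
```

```text
t: 6.95
eef_pos: [0.7066, -0.0041, 0.3158]
tool_rot: [0.0, 0.999, -0.053, -0.001]
contact_force: [-0.7, -1.3, -0.2]
gripper_width: 0.003
grasp_force: 0.0
t 6.95 tcp [ 0.7066 -0.0041  0.3158] yaw -6.060972543906925 turn -0.0609725439069253 F [-0.7196 -1.3216 -0.1954] w 0.0032781852932153945 tool delta [ 0.0004 -0.0011  0.0658]
```

```bash
python3 -m pendant '[[0,0,-0.001,0.025,0],[0,0,0,0.025,0],[0,0,0,0.015,0],[0,0,0,0,0]]'
python3 - <<'E'
from w import *
delta(.63,.005,.25)
im,D=bot.read_camera("side"); cv2.imwrite("pics/s2.png",cv2.resize(im[130:290,220:400],None,fx=3,fy=3))
E
```

```text
t: 7.28
eef_pos: [0.703, -0.0029, 0.2482]
tool_rot: [0.001, 0.999, -0.052, -0.004]
contact_force: [-0.7, 0.0, 0.1]
gripper_width: -0.002
grasp_force: 0.0
t 7.2833 tcp [ 0.703  -0.0029  0.2482] yaw -5.992940234710179 turn 0.007059765289820774 F [-0.7431  0.007   0.1192] w -0.002432588292255856 tool delta [-0.0734 -0.0002 -0.0012]
```

View pics/s2.png

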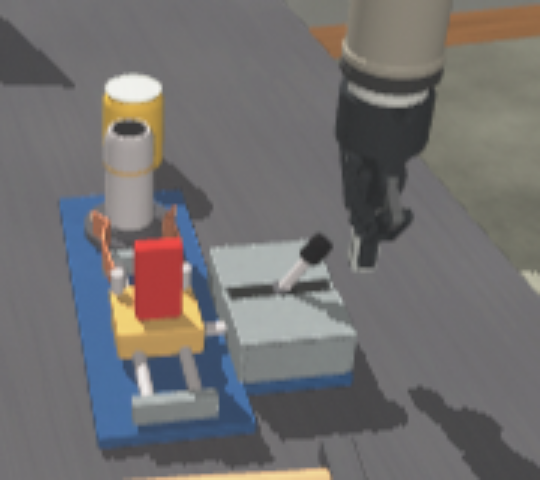

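The closed fingertips (crop 363,260) stand just outside the knob (317,248), at its height. I'll sweep it towards the slide.

```bash
python3 -m pendant '[[0,-0.008,0,0,0],[0,-0.008,0,0,0],[0,-0.008,0,0,0],[0,-0.008,0,0,0],[0,-0.008,0,0,0],[0,-0.008,0,0,0],[0,-0.008,0,0,0],[0,-0.008,0,0,0],[0,-0.008,0,0,0],[0,-0.006,0,0,0],[0,0,0,0,0],[0,0,0,0,0]]'
python3 - <<'E'
from w import *
delta(.522,.01,.32)
im,D=bot.read_camera("side"); cv2.imwrite("pics/s3.png",cv2.resize(im[130:290,220:400],None,fx=3,fy=3))
E
```

```text
t: 8.33
eef_pos: [0.6281, 0.0054, 0.2529]
tool_rot: [0.0, 0.999, -0.053, 0.0]
contact_force: [0.7, 0.4, 0.8]
gripper_width: -0.003
grasp_force: 0.0
t 8.3333 tcp [0.6281 0.0054 0.2529] yaw -6.02215177414511 turn -0.022151774145109826 F [0.7367 0.3744 0.848 ] w -0.003108335326176857 tool delta [-0.106   0.0066 -0.0672]
```

View pics/s3.png

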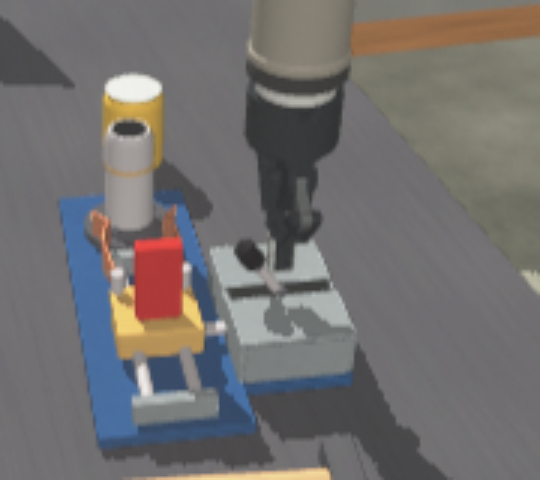

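The lever now leans towards the slide, with the knob at crop (249,253). I'll rise straight up and go back over the plate.

```bash
python3 -m pendant '[[0,0,0,-0.025,0],[0,0,0,-0.025,0],[0.03,0,0,-0.02,0],[0.06,-0.021,0.001,0,0],[0.06,-0.021,0.001,0,0],[0.06,-0.021,0.001,0,0],[0.06,-0.021,0.001,0,0],[0.06,-0.021,0.001,0,0],[0.06,0,0,0,0],[0.06,0,0,0,0]]'
python3 w.py .524 .0095 .257
```

```text
t: 9.22
eef_pos: [0.5229, 0.0115, 0.3229]
tool_rot: [0.0, 0.999, -0.052, -0.0]
contact_force: [1.1, 0.2, -0.4]
gripper_width: 0.701
grasp_force: 0.0
t 9.2167 tcp [0.5229 0.0115 0.3229] yaw -6.007729429930546 turn -0.007729429930545706 F [ 1.1167  0.1642 -0.3775] w 0.7009477125059569 tool delta [0.0013 0.0018 0.0659]
```

```bash
python3 -m pendant '[[0.06,0.001,0.002,0.022,0],[0.06,0,0,0.022,0],[0.06,0,0,0.021,0],[0.06,0,0,0,0],[0.01,0,0,0,0],[0.01,0,0,0,0],[0.01,0,0,0,0],[0.01,0,0,0,0],[0.01,0,0,0,0],[0.01,0,0,0,0],[0.01,0,0,0,0]]' 70
python3 -m pendant '[[0.01,0,-0.003,0,0],[0.01,0,-0.003,0,0],[0.01,0,-0.004,0,0],[0.01,0,0,0,0]]'; python3 w.py .524 .0095 .257
```

```text
t: 10.13
eef_pos: [0.525, 0.0105, 0.2592]
tool_rot: [-0.001, 0.999, -0.052, 0.002]
contact_force: [-0.1, 4.2, 6.5]
gripper_width: 0.179
grasp_force: 69.5
t: 10.47
eef_pos: [0.5259, 0.0191, 0.2592]
tool_rot: [0.0, 0.999, -0.053, 0.001]
contact_force: [-0.9, -0.7, 8.9]
gripper_width: 0.18
grasp_force: 70.0
t 10.4667 tcp [0.5259 0.0191 0.2592] yaw -6.01979166183015 turn -0.019791661830150353 F [-0.8707 -0.7203  8.9122] w 0.17967000025599225 tool delta [-0.0009  0.0098  0.0022]
```

It slides now.

```bash
python3 -m pendant '[[0.01,0,-0.006,0,0],[0.01,0,-0.006,0,0],[0.01,0,-0.006,0,0],[0.01,0,-0.006,0,0],[0.01,0,-0.006,0,0],[0.01,0,-0.006,0,0],[0.01,0,-0.006,0,0],[0.01,0,-0.006,0,0],[0.01,0,-0.004,0,0],[0.01,0,0,0,0]]' 90; python3 w.py .531 .079 .257
```

```text
t: 11.3
eef_pos: [0.531, 0.0645, 0.2593]
tool_rot: [0.005, 0.998, -0.055, 0.0]
contact_force: [-5.2, -17.4, 17.3]
gripper_width: 0.176
grasp_force: 88.8
t 11.3 tcp [0.531  0.0645 0.2593] yaw -6.3530669215733635 turn -0.3530669215733635 F [ -5.2442 -17.3565  17.2908] w 0.17575637045061157 tool delta [-0.0016 -0.0144  0.0021]
```

```bash
python3 -m pendant '[[0.01,0,-0.003,0,0],[0.01,0,-0.003,0,0],[0.01,0,-0.003,0,0],[0.01,0,-0.002,0,0],[0.01,0,0,0,0],[0.01,0,0,0,0]]'; python3 w.py .531 .079 .257
```

```text
t: 11.8
eef_pos: [0.5324, 0.0811, 0.2593]
tool_rot: [0.001, 0.999, -0.053, 0.001]
contact_force: [-1.7, -2.9, 10.3]
gripper_width: 0.175
grasp_force: 88.6
t 11.8 tcp [0.5324 0.0811 0.2593] yaw -6.059567364601338 turn -0.059567364601337935 F [-1.6859 -2.9194 10.3009] w 0.17531732971333358 tool delta [-0.0012  0.0022  0.0023]
```

The force dropped at about 71 mm of travel, so it has snapped on. I'll release, rise and check.

```bash
python3 -m pendant '[[0.03,0,0,0,0],[0.05,0,0,0,0],[0.05,0,0,0,0],[0.05,0,0,0,0],[0.05,0,0,-0.025,0],[0.05,0,0,-0.03,0],[0.05,0,0,-0.03,0],[0.05,0,0,-0.03,0],[0.05,0,0,0,0],[0.05,0,0,0,0]]'
python3 - <<'E'
from w import *
im,D=bot.read_camera("side"); print([(np.round(k["at"],1),round(k["score"],2),px2w("side",k["at"],z=.102)) for k in bot.pinpoint("grip","side")[:2]])
cv2.imwrite("pics/s4.png",cv2.resize(im[130:360,200:400],None,fx=2.5,fy=2.5))
E
```

```text
t: 12.63
eef_pos: [0.5322, 0.0821, 0.3743]
tool_rot: [-0.0, 0.999, -0.053, 0.002]
contact_force: [-0.7, -0.6, -0.7]
gripper_width: 0.583
grasp_force: 0.0
[(array([267.2, 202. ]), 0.78, array([0.5255, 0.0751, 0.102 ]))]
```

View pics/s4.png

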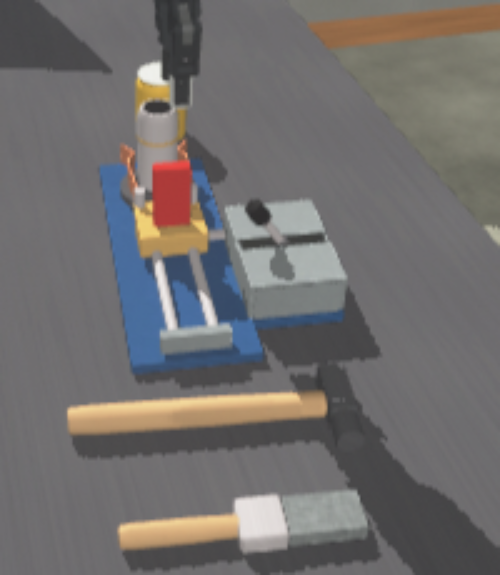

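The carriage stays forward on the pipe (plate at crop 172,195, about 67 mm ahead of rest). The jaws straddle the pipe, the bystanders are where they were, and the gripper is clear.

```bash
python3 -c "
from station import bot
print(bot.hand_in())"
```

```text
the job is handed in; nothing more can be done
None
```

The contact is snapped onto the pipe and holds by itself: the slide was locked at first, so I threw the lever towards the slide, pushed the carriage about 70 mm, let go and handed in with the gripper clear and the hammer, brush and tin untouched.

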